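Free the jammed spacer from the curing-light cradle and dock the wand

ROBOT

A 7-joint arm with a two-finger parallel gripper is mounted at the origin on the work surface. World frame = base frame: x ahead of the robot, y to its left, z up, the work surface at z = 0. Lengths are in m, angles in rad, forces in N, time in s.
With the tool pointing down it reaches from about 0.425 to 0.925 m from the base axis. Payload 6.8 kg.
Tool frame: the origin (TCP) lies on the front face of the gripper's body, between the roots of the fingers; the fingertips stand 73 mm ahead of it and the grasp point (between the pads) lies 54 mm ahead of it (env.nose_length is the distance from the TCP to the fingertips, in m); z points along the fingers, y is the direction in which the jaws open and shut (so a half turn about z gives the same grasp; the last joint's range is limited). The gripper opens to 85 mm and grips with 20 to 120 N. Pads are 22 mm wide; open, the fingers measure 114 mm over their backs; the gripper's body (76 mm by 85 mm) begins 54 mm behind the grasp point. The pads swing forward as they close: fully open they stand 13 mm farther back than shut.
Start: joints at [1.234, 0.477, 0.022, 1.555, -0.011, 1.109, -0.083], TCP at [0.153, -0.657, 0.304] pointing down, gripper open.
Joint ranges: [-2.96, 2.96], [-0.34, 2.1], [-1.41, 1.46], [0.24, 2.44], [-1.37, 4.51], [0.17, 1.92], [-2.96, 2.96]. Speed limits (rad/s): [2.39, 2.39, 3.14, 3.14, 3.14, 3.14, 3.14].

INTERFACE

Orientations are given as a unit quaternion [w, x, y, z].
In Python, from cell import env, kin, camera, calibration, job gives the robot as it stands. The module is installed in compiled form; this text tells all that it offers. Calls block until the motion is done:
- env.reach(position, orientation): joint-space move of the TCP to a pose.
- env.movel(position, velocity=0.15, rot=None, stop_force=None): straight line of the TCP; rot=None keeps the orientation; velocity is the mean speed in m/s. With stop_force (N) it stops when the force on the tool has changed by that much, and returns True; else False.
- env.goto_joints(angles): joint-space move.
- env.grip(opening, f_grip=None): finger opening in m; f_grip is the grip in N (None keeps the last); returns when the fingers have stopped.
- env.dwell(seconds).
- kin.inverse_kinematics(position, orientation): joint angles nearest the present ones, or None.
- env.get_state(): the state.
- camera(name): name is "scene" or "top"; returns (picture, depth): 400x640x3 uint8, blue, green, red; 400x640 float32, m along the optical axis (not along the pixel's ray), 0 where there is no reading.
- calibration(name): a dict with "fx", "fy", "cx", "cy" (pixels), "k1" (the pictures are not rectified: a ray, as slopes to the right and down, at radius r is drawn at 1 + k1 r^2 times it, then the intrinsics apply), "rvec" (rotation vector, rad) and "tvec" (3), from world to camera coordinates, as OpenCV has them. Camera axes: x right, y down, z forward; pixel columns grow to the right and rows downward; lengths in m; the calibration is good to about 2 mm. A picture is of the moment at which its call begins. calibration takes no time and is no camera call.
A pose or a line that the arm cannot do raises env.PlanningError and nothing moves.
- job.job_done(): hands the job in, once; it reports no verdict.
The state is a dict: "time": time; "qpos": joint angles; "joint_velocities": joint speeds; "joint_torque": joint torques, N m; "tcp_pos": TCP position; "orientation": TCP orientation; "force": force on the tool from outside, world axes, zero at the start; "torque": the same for the moment, N m; "opening": finger opening in m.
Only numpy, scipy, OpenCV 4.12 (cv2) and the standard library are available. Lean on these libraries where they do the work, as an engineer would, in place of code of your own. Each camera call takes 0.05 s, during which the arm holds its last target.

TASK

The orange spacer is jammed in the cradle of the curing-light base: hold the blue tapping block and use it to knock the spacer along the cradle until it is in the open middle, without touching the spacer with the gripper while it is still stuck. Then lay the block back down flat on the counter, lift the spacer out and leave it in the metal dish, and lay the white curing wand in the cradle, centred and lying down in both pairs of cheeks. Leave the other things on the counter where they are.

Things in the scene. Friction and masses are not known exactly. Their poses are not given: they have to be found in the camera images.
- light_base: Grey curing-light base, fixed: a housing 110 (its x) by 200 (its y) by 50 mm high, black rocker switch on its -x side. Origin: centre of its underside. On its flat top, 50 mm up, stands the cradle: a straight channel along the base's y axis on its centre line x = 0, formed by two pairs of cheeks, open between the pairs and at both ends
- cradle_mid (a point): Middle of the cradle, on the housing top above the base's origin; base's axes. From it, one pair of cheeks spans y -75 to -45 mm, the other +45 to +75 mm. The cheeks are 36 mm apart inside (x -18 to +18), 8 mm thick, from 8 to 34 mm above the housing top (a gap below them); posts behind them reach x +-38 mm and 34 mm up
- jam_point (a point): Point 25 mm above the housing top in the middle of the cheek pair at y = -60 mm (base's axes), where the spacer is jammed. The light metal cheek on its +x side is sprung: it presses on the spacer with about 7 N and moves 2 mm inwards once the spacer has left it
- spacer_center (a point): Centre of the orange spacer, 25 mm above its underside: foot 46 (x) by 34 (y) by 6 mm high, on it a centred tab 36 (x) by 24 (y) mm up to 50 mm. Starts on the housing top, base's axes, tab clamped by the cheeks (5 to 20 N shifts it), foot caught below them. Pushed to the base's +y it slides into the open middle; it lifts out with its centre within 27 mm of the cradle's middle along y. About 60 g
- block_center (a point): Centre of the blue plastic tapping block, 150 (x, long axis) by 20 (y) by 30 mm (z, height), lying on the counter. About 100 g. Held across its 20 mm width, it fits endwise into the channel between the cheeks, above the spacer's foot
- wand_center (a point): Centre of the handle of the white curing wand lying on the counter: handle 150 (x, long axis) by 24 by 24 mm (z up), about 150 g; a thin dark tip sticks out 32 mm farther at +x, turned up to 27 mm above the underside. In the cradle the handle rests on the housing top along the base's y axis, its centre 62 mm above the counter; the tip may point either way
- dish: Square metal dish, open at the top, 110 by 110 mm, 22 mm high, walls 4 mm, fixed to the counter. Origin: centre of its underside
- timer: Mint-green timer cube, 50 mm, loose bystander. Origin: centre of its underside
- cutters: Chrome ligature cutters, 125 mm long, 12 mm high, lying on the counter, bystander
- mirror: Steel mouth mirror, 180 mm long, 8 mm high, lying on the counter, bystander
- primer: Small amber bottle, 28 mm diameter, 60 mm high, bystander
- jar: Small clear jar with white cap, 54 mm diameter, 50 mm high, bystander
There are look-alikes about, which are no part of the job. Of the things that look like the part that bears wand_center, the smaller one is meant. Several things look just like the part that bears block_center: the one meant starts nearest to the robot's base.

How it is judged:
On the way, in this order (a step that is already met when the one before it is completed fails the run):
1. the tapping block is held and lifted off the counter (height (world z) of block_center above 0.04 m and contact force between the fingers and tap_block above 1 N), for 0.1 s.
2. with the block in the gripper, the spacer has been knocked into the open middle of the cradle (y of spacer_center in the frame of light_base between -0.028 and 0.028 m and x of spacer_center in the frame of light_base between -0.03 and 0.03 m and z of spacer_center in the frame of light_base between 0.06 and 0.085 m and contact force between the fingers and tap_block above 1 N), for 0.1 s.
3. the spacer lies in the dish, released (x of spacer_center in the frame of dish between -0.051 and 0.051 m and y of spacer_center in the frame of dish between -0.051 and 0.051 m and height (world z) of spacer_center below 0.035 m and contact force between the fingers and spacer below 0.1 N), for 0.2 s.
At the end, for the whole second after the job is handed in: Spacer at rest in the dish; wand in the cradle on the housing top (handle centre within 8 mm of the centre line and 20 mm of the middle, 55 to 68 mm up, within 0.12 rad of the channel); block flat on the counter (centre under 20 mm up); all released (all of step 3 and linear speed of each of spacer, wand, tap_block below 0.02 m/s and x of wand_center in the frame of light_base between -0.008 and 0.008 m and y of wand_center in the frame of light_base between -0.02 and 0.02 m and z of wand_center in the frame of light_base between 0.055 and 0.068 m and angle between the x axis of wand_center and the y axis of light_base, either way round below 0.12 rad and contact force between the fingers and wand below 0.1 N and height (world z) of block_center between 0.005 and 0.02 m and contact force between the fingers and tap_block below 0.1 N); the robot touches nothing.
It fails at once if the robot touches the spacer while it is still jammed between the cheeks (distance between spacer_center and jam_point below 0.03 m and contact force between any of the fingers, the arm and spacer above 0.5 N).
It fails at once if the timer, cutters, mirror, bottle or jar is moved by more than 3 cm (distance of any of timer, cutters, mirror, primer, jar from where it was at the start of the episode above 0.03 m).
It also fails if it takes over 72 s, if anything falls off the work surface, if the arm or the gripper's body presses on something with over 40 N, if the wrist force passes 120 N, or if a joint passes its speed limit or range.

## Working session

There is one attempt and no reset: what is moved stays moved. The work goes in short steps, each a Python script; the robot and the scene stay as the last script left them, time stands still between calls to the robot, and variables do not carry over. Pictures are saved under pics/ and viewed, and the job is handed in when it is done.

```bash
mkdir -p pics; ls; python3 - <<'E'
from cell import env, kin, camera, calibration, job
import cv2, numpy as np
for n in ("scene","top"):
    p,d=camera(n); cv2.imwrite(f"pics/{n}0.png",p); np.save(f"pics/{n}0.npy",d)
    c=calibration(n); print(n,c); R=cv2.Rodrigues(np.array(c["rvec"],float))[0]; print(-R.T@np.array(c["tvec"]).ravel())
s=env.get_state(); print(s)
print(env.nose_length)
E
```

```text
pics
scene {'fx': 369.66019715461215, 'fy': 369.66019715461215, 'cx': 325.1484013823997, 'cy': 200.47014147499016, 'k1': -0.05558777272069113, 'rvec': array([ 2.43581038,  0.75923149, -0.21312451]), 'tvec': array([-0.39594816, -0.15435826,  1.21369558])}
[ 0.77396826 -0.45998907  0.91817295]
top {'fx': 399.0682661061726, 'fy': 399.0682661061726, 'cx': 315.73297754026277, 'cy': 200.67723198718758, 'k1': -0.06695575203007195, 'rvec': array([ 2.13352402, -2.09939461,  0.19435679]), 'tvec': array([0.0489273 , 0.49446823, 1.30660798])}
[0.23517153 0.04271978 1.37731133]
{'time': 0.1, 'qpos': array([ 1.23389957,  0.47775248,  0.02232522,  1.5563087 , -0.01145147,
        1.10930339, -0.08310854]), 'joint_velocities': array([-0.00150203, -0.00278256, -0.00032174, -0.00337661, -0.00052141,
       -0.00084638, -0.00132084]), 'joint_torque': array([ 3.27369176e-03, -5.97758102e+01,  1.61342606e+00, -2.81954670e+01,
        1.28585685e-02,  5.05365766e-03, -1.85946158e-05]), 'tcp_pos': array([ 0.15300301, -0.65702477,  0.30301755]), 'orientation': array([-8.04080304e-04,  9.93460502e-01,  1.14173354e-01, -1.70638706e-04]), 'force': array([ 0.45556704,  0.05283728, -0.3235939 ]), 'torque': array([ 0.00050442,  0.03125606, -0.01250331]), 'opening': 0.08541730609060753}
0.0726
```

View pics/scene0.png

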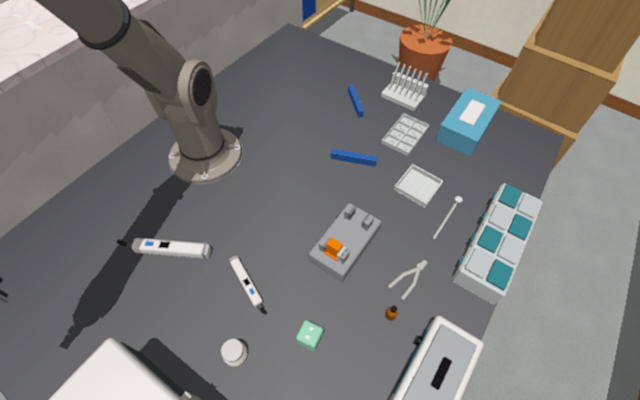

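View pics/top0.png

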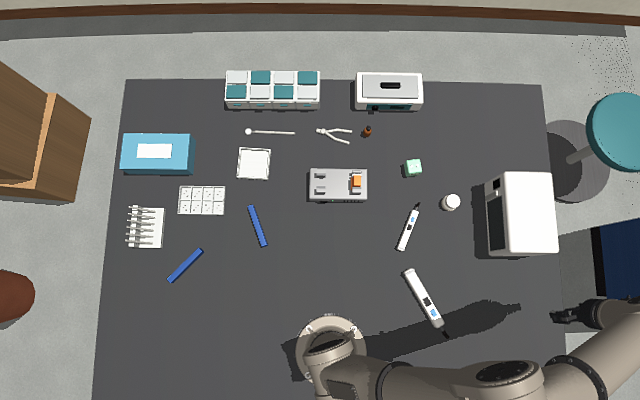

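```bash
cat > h.py <<'E'
import cv2, numpy as np
from cell import env, kin, camera, calibration, job
C={n:calibration(n) for n in ("scene","top")}
def cam(n):
    c=C[n]; R=cv2.Rodrigues(np.array(c["rvec"],float))[0]; t=np.array(c["tvec"],float).ravel(); return c,R,t
def K(n):
    c=C[n]; return np.array([[c["fx"],0,c["cx"]],[0,c["fy"],c["cy"]],[0,0,1.]]),np.array([c["k1"],0,0,0,0.])
def pts(n,uv,z):
    c,R,t=cam(n); k,d=K(n)
    xy=cv2.undistortPoints(np.asarray(uv,float).reshape(-1,1,2),k,d).reshape(-1,2)
    o=-R.T@t; r=np.c_[xy,np.ones(len(xy))]@R
    return o+r*((z-o[2])/r[:,2])[:,None]
def proj(n,P):
    c,R,t=cam(n); k,d=K(n)
    return cv2.projectPoints(np.asarray(P,float).reshape(-1,1,3),cv2.Rodrigues(R)[0],t,k,d)[0].reshape(-1,2)
def depthpts(n,uv,dep):
    c,R,t=cam(n); k,d=K(n); uv=np.asarray(uv)
    xy=cv2.undistortPoints(uv.astype(float).reshape(-1,1,2),k,d).reshape(-1,2)
    z=dep[uv[:,1],uv[:,0]]
    return (np.c_[xy,np.ones(len(xy))]*z[:,None]-t)@R
def blobs(mask,amin=15):
    n,l,s,c=cv2.connectedComponentsWithStats(mask.astype(np.uint8)); return [(l==i) for i in range(1,n) if s[i,4]>=amin]
def uvs(m): v,u=np.nonzero(m); return np.c_[u,v]
def rectz(n,m,z):
    P=pts(n,uvs(m),z)[:,:2]; (c,s,a)=cv2.minAreaRect((P*1000).astype(np.float32)); return np.round(c,1),np.round(s,1),round(a,1)
def hsv(p): return cv2.cvtColor(p,cv2.COLOR_BGR2HSV)
E
python3 - <<'E'
from h import *
for n in ("scene","top"):
    p=cv2.imread(f"pics/{n}0.png"); d=np.load(f"pics/{n}0.npy"); H=hsv(p).astype(int)
    m={'blue':(H[...,0]>105)&(H[...,0]<125)&(H[...,1]>150),'orange':(H[...,0]<18)&(H[...,0]>8)&(H[...,1]>200)&(H[...,2]>150)}
    for k,z in (('blue',.03),('orange',.1)):
        for b in blobs(m[k]):
            u=uvs(b); D=depthpts(n,u,d); print(n,k,len(u),u.mean(0),rectz(n,b,z),'depth mean',D.mean(0).round(4),'zmax',np.percentile(D[:,2],[50,90]).round(3))
p=cv2.imread("pics/top0.png")
a=cv2.resize(p[150:215,290:385],None,fx=8,fy=8,interpolation=cv2.INTER_CUBIC); cv2.imwrite("pics/cb_top.png",a)
p=cv2.imread("pics/scene0.png")
a=cv2.resize(p[195:285,300:390],None,fx=6.5,fy=6.5,interpolation=cv2.INTER_CUBIC); cv2.imwrite("pics/cb_sc.png",a)
E
```

```text
scene blue 194 [307.97938144   7.77319588] (array([-230.3,  902.1]), array([ 52.6, 173.3]), 36.0) depth mean [-0.8498  1.736  -0.5046] zmax [-0.511 -0.458]
scene blue 194 [355.47938144 100.44845361] (array([281.3, 482.8]), array([ 23.9, 171.4]), 46.4) depth mean [0.2797 0.4875 0.0243] zmax [0.027 0.032]
scene blue 416 [353.13942308 157.06971154] (array([418.6, 244.5]), array([145.8,  38.9]), 21.7) depth mean [0.4184 0.2471 0.027 ] zmax [0.026 0.031]
scene orange 204 [332.70588235 247.69607843] (array([562.5, -93.1]), array([35.1, 50.5]), 10.8) depth mean [ 0.5594 -0.0862  0.0863] zmax [0.097 0.101]
scene orange 23 [391.73913043 313.39130435] (array([ 763.2, -154.3]), array([18.2,  7.7]), 17.8) depth mean [ 0.7624 -0.1315  0.0396] zmax [0.039 0.042]
top blue 93 [254.5483871  218.91397849] (array([420.4, 260.6]), array([124.4,  20.3]), 21.9) depth mean [0.431  0.2658 0.0265] zmax [0.027 0.031]
top blue 1924 [621.70218295 258.24168399] (array([  309.4, -1016.7]), array([276.7, 157.7]), 0.4) depth mean [ 0.3405 -1.4449 -0.5282] zmax [-0.528 -0.438]
top blue 295 [185.21016949 264.90169492] (array([268.6, 493.2]), array([ 22.2, 150.1]), 47.1) depth mean [0.2696 0.4917 0.0354] zmax [0.028 0.032]
```

View pics/cb_top.png

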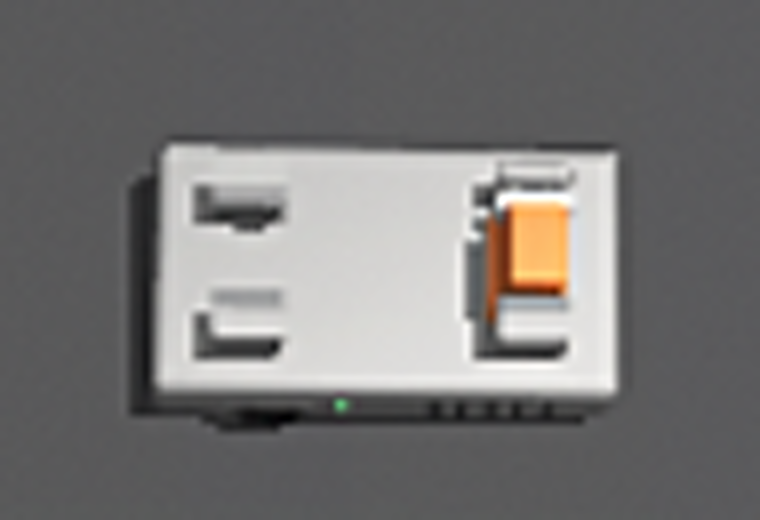

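View pics/cb_sc.png

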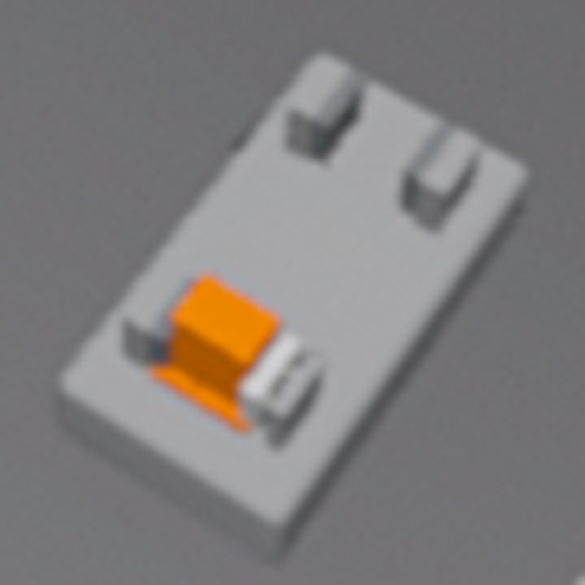

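```bash
cat >> h.py <<'E'
def crop(p,u0,v0,u1,v1,f=6):
    return cv2.resize(p[v0:v1,u0:u1],None,fx=f,fy=f,interpolation=cv2.INTER_LINEAR)
def rectcrop(n,mask,u0,v0,f,z):
    cs,_=cv2.findContours(mask.astype(np.uint8),cv2.RETR_EXTERNAL,cv2.CHAIN_APPROX_NONE)
    c=max(cs,key=cv2.contourArea).reshape(-1,2)
    uv=(c+.5)/f-.5+[u0,v0]
    P=pts(n,uv,z)[:,:2]; r=cv2.minAreaRect((P*1000).astype(np.float32))
    return c,P,(np.round(r[0],1),np.round(r[1],1),round(r[2],2))
E
python3 - <<'E'
from h import *
S=cv2.imread("pics/scene0.png");T=cv2.imread("pics/top0.png")
f=6
jobs=[("top",T,(295,155,385,212),'bright',175,.05,'base'),("scene",S,(300,195,390,285),'bright',140,.05,'base'),
("top",T,(390,200,425,255),'bright',150,.024,'wand'),("scene",S,(222,250,275,316),'bright',150,.024,'wand'),
("top",T,(235,195,280,255),'blue',0,.03,'block'),("scene",S,(325,140,385,175),'blue',0,.03,'block'),
("top",T,(230,140,278,187),'bright',140,.022,'dish'),("scene",S,(387,157,450,212),'bright',140,.022,'dish')]
for n,p,b,k,th,z,name in jobs:
    a=crop(p,*b,f); h=hsv(a).astype(int)
    m=(h[...,2]>th) if k=='bright' else (h[...,0]>105)&(h[...,0]<125)&(h[...,1]>110)
    c,P,r=rectcrop(n,m,b[0],b[1],f,z); print(n,name,r)
    cv2.drawContours(a,[c.reshape(-1,1,2)],-1,(0,0,255),1); cv2.imwrite(f"pics/c_{n}_{name}.png",a)
ims=[cv2.imread(f"pics/c_{n}_{x}.png") for x in ("base","wand","block","dish") for n in ("top","scene")]
W=np.zeros((600,800,3),np.uint8)
for i,im in enumerate(ims):
    s=min(200/im.shape[1],300/im.shape[0]); im=cv2.resize(im,None,fx=s,fy=s); y=(i//4)*300;x=(i%4)*200; W[y:y+im.shape[0],x:x+im.shape[1]]=im[:300,:200]
cv2.imwrite("pics/cont.png",W)
E
```

```text
top base (array([555.2, -18.6]), array([193.1, 104.8]), 89.78)
scene base (array([560. , -22.1]), array([198.1, 106.9]), 89.93)
top wand (array([ 402.1, -259.3]), array([ 25.5, 150.9]), 67.52)
scene wand (array([ 408.7, -263.6]), array([ 25.4, 152.2]), 67.28)
top block (array([409.3, 256.3]), array([152.6,  23.6]), 21.92)
scene block (array([418.8, 244.3]), array([149.7,  43.3]), 21.9)
top dish (array([632.5, 280.3]), array([116. , 114.9]), 87.41)
scene dish (array([637., 273.]), array([128.7, 114.9]), 87.24)
```

View pics/cont.png

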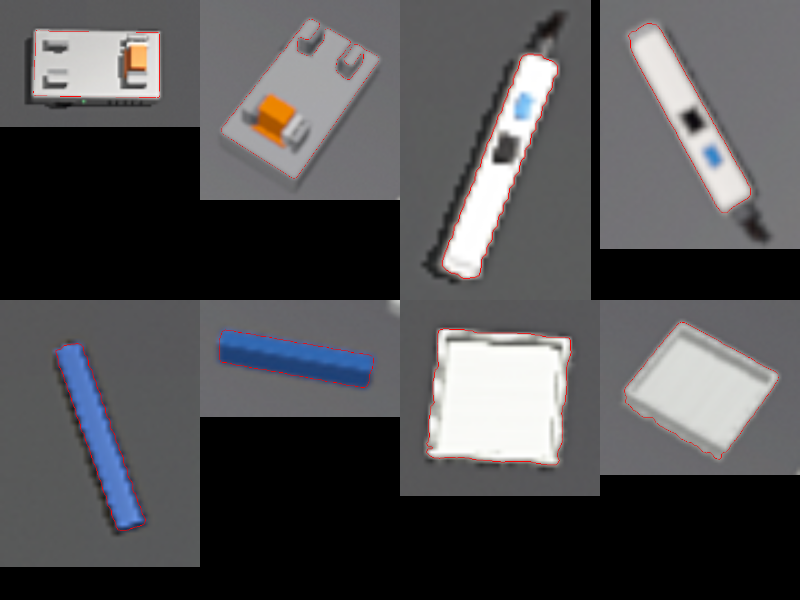

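```bash
cat >> h.py <<'E'
from scipy.spatial.transform import Rotation as Ro
def quat(a):  # tool down, jaw (y) axis at world angle a [deg]
    a=np.radians(a); y=np.array([np.cos(a),np.sin(a),0]); z=np.array([0,0,-1.]); x=np.cross(y,z)
    q=Ro.from_matrix(np.c_[x,y,z]).as_quat(); return np.array([q[3],q[0],q[1],q[2]])
G=0.054
def tcp(x,y,z): return np.array([x,y,z+G])
def st():
    s=env.get_state(); print('t',round(s['time'],2),'tcp',s['tcp_pos'].round(4),'q',s['qpos'].round(2),'F',s['force'].round(1),'open',round(s['opening'],4)); return s
E
python3 - <<'E'
from h import *
d=np.array([np.cos(np.radians(21.9)),np.sin(np.radians(21.9))]); c=np.array([.4117,.2546])
for s,a in ((-1,111.9),(-1,-68.1),(1,111.9),(1,-68.1)):
    g=c+s*.03*d; q=kin.inverse_kinematics(tcp(*g,.025),quat(a)); print(s,a,g.round(3),None if q is None else np.round(q,2))
for a in (0,180):
  for P in ((.5576,-.225,.075),(.5576,-.13,.075),(.5576,-.02,.085),(.43,.16,.025),(.634,.277,.06)):
    q=kin.inverse_kinematics(tcp(*P),quat(a)); print(a,P,None if q is None else np.round(q,2))
for a in (67.5,-112.5):
    q=kin.inverse_kinematics(tcp(.4054,-.2615,.022),quat(a)); print(a,None if q is None else np.round(q,2))
E
```

```text
-1 111.9 [0.384 0.243] [ 0.09  0.73 -1.    2.18  0.94  0.76  0.41]
-1 -68.1 [0.384 0.243] [-0.07  0.62 -0.77  2.19  0.76  0.63 -2.58]
1 111.9 [0.44  0.266] [ 0.09  0.8  -1.    2.04  0.93  0.84  0.5 ]
1 -68.1 [0.44  0.266] [-0.09  0.67 -0.73  2.05  0.71  0.69 -2.48]
0 (0.5576, -0.225, 0.075) [ 0.63  0.62 -0.47  1.84  0.38  0.77 -0.04]
0 (0.5576, -0.13, 0.075) [ 0.52  0.59 -0.52  1.91  0.42  0.75 -0.24]
0 (0.5576, -0.02, 0.085) [ 0.36  0.56 -0.56  1.94  0.43  0.76 -0.45]
0 (0.43, 0.16, 0.025) [ 0.12  0.61 -0.74  2.18  0.73  0.62 -1.16]
0 (0.634, 0.277, 0.06) [ 0.09  0.92 -0.94  1.59  0.83  1.07 -1.09]
180 (0.5576, -0.225, 0.075) [ 0.13  0.58  0.2   1.88 -0.17  0.7  -2.71]
180 (0.5576, -0.13, 0.075) [ 0.02  0.54  0.13  1.94 -0.11  0.67 -2.93]
180 (0.5576, -0.02, 0.085) [-0.89  0.98  1.26  2.02 -1.11  1.08 -2.23]
180 (0.43, 0.16, 0.025) [-0.98  0.59  0.62  2.25 -0.73  0.51 -2.93]
180 (0.634, 0.277, 0.06) [ 0.2   1.07 -1.2   1.59  1.04  1.24  1.94]
67.5 [ 0.83  0.57 -0.47  2.14  0.5   0.54  1.17]
-112.5 [ 0.47  0.53 -0.04  2.16  0.04  0.45 -1.56]
```

```bash
python3 - <<'E'
from h import *
d=np.array([np.cos(np.radians(21.9)),np.sin(np.radians(21.9))]); c=np.array([.4117,.2546]); g=c+.03*d
q=quat(111.9)
env.reach(tcp(*g,.16),q); st()
env.movel(tcp(*g,.06),.15); 
env.movel(tcp(*g,.0235),.1,stop_force=8); st()
env.grip(0.0,80); st()
for n in ("scene","top"):
    p,_=camera(n); cv2.imwrite(f"pics/{n}1.png",p)
E
```

```text
t 3.48 tcp [0.44   0.2651 0.2139] q [ 0.11  0.51 -0.98  1.97  0.53  0.94  0.82] F [-0.4 -0.3  0.3] open 0.0856
t 4.82 tcp [0.4395 0.266  0.0776] q [-0.04  0.7  -0.79  2.05  0.77  0.72  0.62] F [-0.2 -0.5 -0.2] open 0.0855
t 5.43 tcp [0.4397 0.2661 0.078 ] q [-0.04  0.7  -0.79  2.05  0.77  0.72  0.62] F [-1.5 -1.4  5.7] open 0.019
```

View pics/scene1.png

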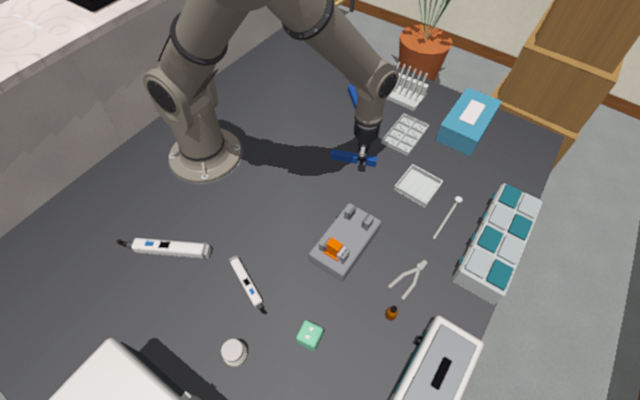

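```bash
python3 - <<'E'
from h import *
s=st(); p=s['tcp_pos']
env.movel([p[0],p[1],.22],.2); st()
env.reach(tcp(.5576,-.225,.15),quat(0)); st()
env.movel(tcp(.5576,-.225,.0835),.15); st()
for n in ("scene","top"):
    p,d=camera(n); cv2.imwrite(f"pics/{n}2.png",p); np.save(f"pics/{n}2.npy",d)
S=cv2.imread("pics/scene2.png");T=cv2.imread("pics/top2.png")
a=crop(S,220,190,400,330,4);cv2.imwrite("pics/s2c.png",a)
a=crop(T,290,130,450,250,5);cv2.imwrite("pics/t2c.png",a)
E
```

```text
t 5.53 tcp [0.4397 0.2661 0.078 ] q [-0.04  0.7  -0.79  2.05  0.77  0.72  0.62] F [-0.6 -0.9  6. ] open 0.0187
t 6.4 tcp [0.4393 0.2653 0.2188] q [ 0.12  0.5  -0.99  1.97  0.52  0.95  0.82] F [-1.3  0.1 -1.4] open 0.0184
t 8.23 tcp [ 0.5581 -0.2231  0.2041] q [ 0.8   0.57 -0.71  1.79  0.44  0.95 -0.09] F [-0.1  0.4  0. ] open 0.0186
t 8.82 tcp [ 0.5581 -0.2245  0.1379] q [ 0.76  0.65 -0.66  1.83  0.52  0.84 -0.15] F [ 0.6 -0.7 -1.3] open 0.0187
```

View pics/s2c.png

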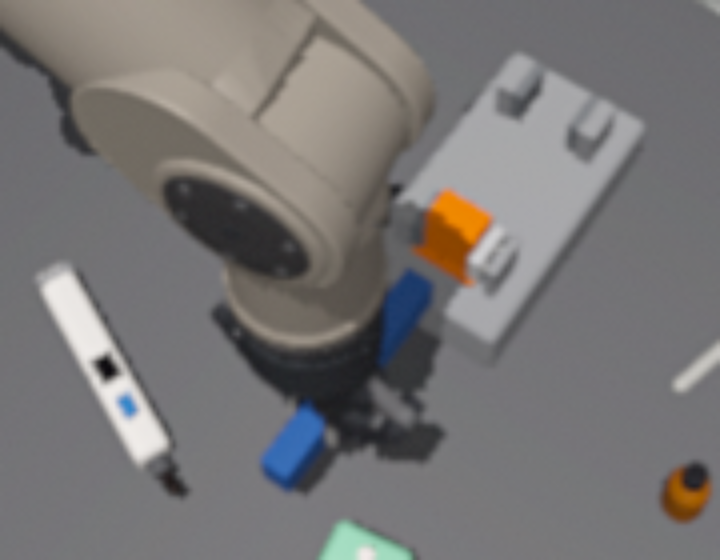

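View pics/t2c.png

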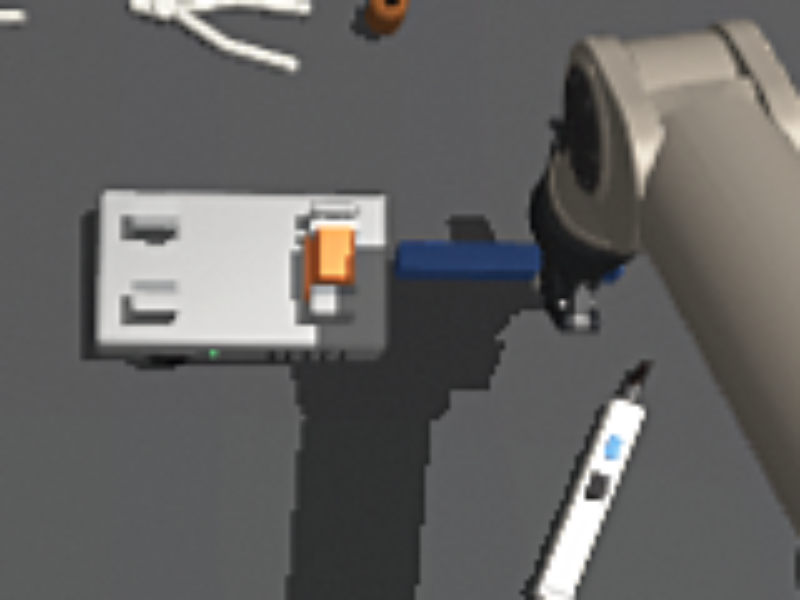

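```bash
python3 - <<'E'
from h import *
T=cv2.imread("pics/top2.png"); S=cv2.imread("pics/scene2.png")
b=(290,130,450,250); f=5; a=crop(T,*b,f); h=hsv(a).astype(int)
blue=(h[...,0]>100)&(h[...,0]<130)&(h[...,1]>110); blue[:,545:]=0
c,P,r=rectcrop("top",blue,b[0],b[1],f,.09); print('block top',r, 'tip y',P[:,1].max())
# brightness profile across block at col 450-500
print(a[230:290:2,470].tolist())
org=(h[...,0]<20)&(h[...,1]>150)&(h[...,2]>200); org[:150]=0
c,P,r=rectcrop("top",org,b[0],b[1],f,.10); print('tab top',r)
b=(310,225,360,275); a=crop(S,*b,8); h=hsv(a).astype(int)
print(a[::16,::16].shape)
org=(h[...,0]<20)&(h[...,1]>150)&(h[...,2]>228); c,P,r=rectcrop("scene",org,b[0],b[1],8,.10); print('tab scene',r)
cv2.drawContours(a,[c.reshape(-1,1,2)],-1,(255,0,0),1);cv2.imwrite("pics/tabs.png",a)
E
```

```text
block top (array([ 553.5, -167.2]), array([26.3, 98.8]), 0.08) tip y -0.11780208082562198
[[48, 47, 48], [47, 47, 47], [45, 47, 48], [44, 47, 48], [50, 48, 47], [63, 49, 43], [77, 51, 40], [86, 55, 39], [95, 58, 38], [100, 59, 38], [100, 60, 38], [101, 60, 37], [100, 59, 38], [100, 59, 38], [100, 59, 39], [101, 60, 40], [101, 61, 41], [104, 62, 41], [106, 63, 41], [102, 60, 39], [91, 53, 34], [80, 47, 30], [77, 45, 29], [74, 43, 27], [68, 43, 30], [59, 45, 38], [51, 46, 46], [49, 47, 46], [48, 48, 47], [48, 48, 48]]
tab top (array([553.2, -77.4]), array([21.2, 31.6]), 88.34)
(25, 25, 3)
tab scene (array([559.6, -79.5]), array([19.5, 32.2]), 89.49)
```

View pics/tabs.png

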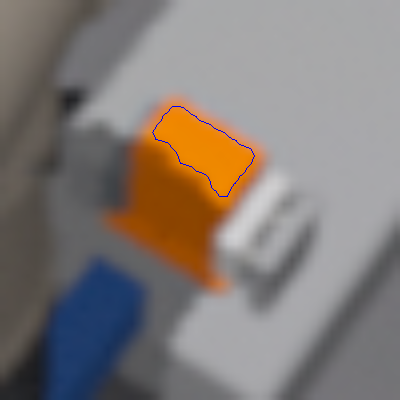

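```bash
python3 - <<'E'
from h import *
x=.5574
print(env.movel([x,-.205,.1375],.08,stop_force=30)); st()
print(env.movel([x,-.165,.1375],.03,stop_force=40)); st()
print(env.movel([x,-.147,.1375],.03,stop_force=40)); st()
for n in ("scene","top"):
    p,d=camera(n); cv2.imwrite(f"pics/{n}3.png",p)
S=cv2.imread("pics/scene3.png");T=cv2.imread("pics/top3.png")
W=np.hstack([crop(S,290,190,380,290,4),crop(T,300,140,400,240,4)]);cv2.imwrite("pics/c3.png",W)
b=(300,140,400,240); f=5; a=crop(T,*b,f); h=hsv(a).astype(int)
org=(h[...,0]<20)&(h[...,1]>150)&(h[...,2]>200); org[:50]=0
c,P,r=rectcrop("top",org,b[0],b[1],f,.10); print('tab top',r)
E
```

```text
False
t 9.32 tcp [ 0.5576 -0.204   0.1379] q [ 0.74  0.64 -0.66  1.85  0.52  0.83 -0.19] F [ 0.3 -0.7 -0.8] open 0.019
False
t 10.81 tcp [ 0.5572 -0.169   0.1378] q [ 0.68  0.62 -0.66  1.88  0.52  0.82 -0.26] F [ -0.5 -10.5   0.9] open 0.0184
False
t 11.56 tcp [ 0.5575 -0.1468  0.1375] q [ 0.65  0.62 -0.67  1.89  0.52  0.81 -0.29] F [-0.6  0.6 -0.6] open 0.0187
tab top (array([557.7, -13.9]), array([2.9, 8.1]), 76.75)
```

View pics/c3.png

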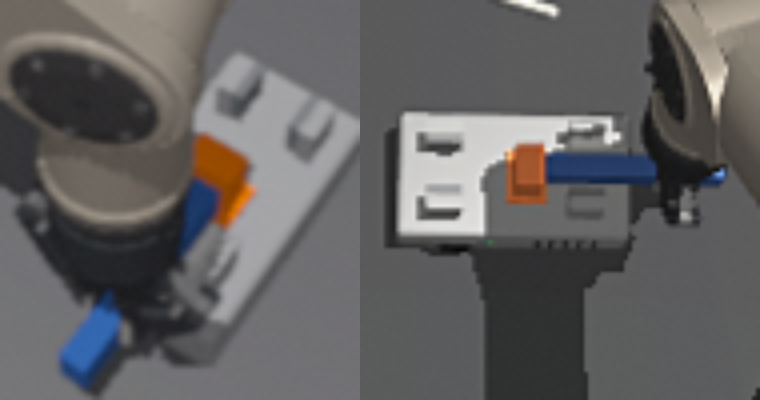

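```bash
python3 - <<'E'
from h import *
T=cv2.imread("pics/top3.png")
b=(300,140,400,240); f=5; a=crop(T,*b,f); h=hsv(a).astype(int)
org=(h[...,0]<20)&(h[...,1]>150)&(h[...,2]>100); org[:50]=0
c,P,r=rectcrop("top",org,b[0],b[1],f,.10); print('orange all',r)
org=(h[...,0]<20)&(h[...,1]>150)&(h[...,2]>140); org[:50]=0
c,P,r=rectcrop("top",org,b[0],b[1],f,.10); print('tab top',r)
bl=(h[...,0]>100)&(h[...,0]<130)&(h[...,1]>110);c,P,r=rectcrop("top",bl,b[0],b[1],f,.09); print('blk',r,P[:,1].max())
E
```

```text
orange all (array([543.5, -26.7]), array([48.7, 30.8]), 0.38)
tab top (array([543.5, -26.4]), array([48.7, 30.2]), 0.38)
blk (array([551.5, -90. ]), array([90.4, 25.4]), 89.48) -0.04483647678611101
```

```bash
python3 - <<'E'
from h import *
x=.5574
print(env.movel([x,-.137,.1375],.04,stop_force=40)); st()
env.dwell(.2)
env.movel([x,-.24,.1375],.2); 
env.movel([x,-.24,.22],.25); st()
env.reach(tcp(.43,.16,.12),quat(0)); st()
env.movel(tcp(.43,.16,.04),.2)
print(env.movel(tcp(.43,.16,.0215),.04,stop_force=5)); st()
env.grip(.05); st()
env.movel(tcp(.43,.16,.15),.25)
for n in ("scene","top"):
    p,d=camera(n); cv2.imwrite(f"pics/{n}4.png",p)
st()
E
```

```text
False
t 12.06 tcp [ 0.5575 -0.1364  0.1376] q [ 0.64  0.62 -0.67  1.89  0.52  0.81 -0.31] F [ 0.9  0.3 -1.2] open 0.0184
t 13.41 tcp [ 0.5579 -0.2382  0.221 ] q [ 0.83  0.55 -0.72  1.76  0.43  0.98 -0.05] F [ 0.9 -0.8 -0.7] open 0.0186
t 14.97 tcp [0.4307 0.1592 0.1739] q [ 0.24  0.45 -0.87  2.13  0.49  0.78 -0.95] F [ 0.6 -0.5 -1.4] open 0.0186
True
t 15.96 tcp [0.4305 0.16   0.078 ] q [ 0.09  0.6  -0.71  2.18  0.71  0.6  -1.14] F [-0.6 -0.5  9.1] open 0.0185
t 16.37 tcp [0.43   0.1595 0.0774] q [ 0.09  0.6  -0.71  2.18  0.71  0.6  -1.14] F [1.1 0.1 0.9] open 0.0502
t 17.12 tcp [0.4292 0.1594 0.2027] q [ 0.28  0.4  -0.91  2.11  0.43  0.83 -0.9 ] F [ 0.3 -1.1 -0. ] open 0.05
```

View pics/scene4.png

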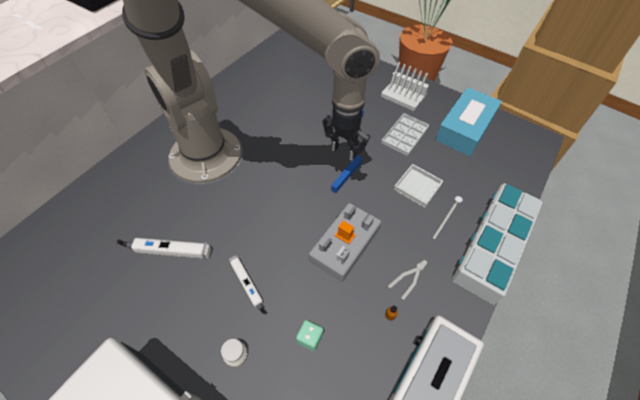

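View pics/top4.png

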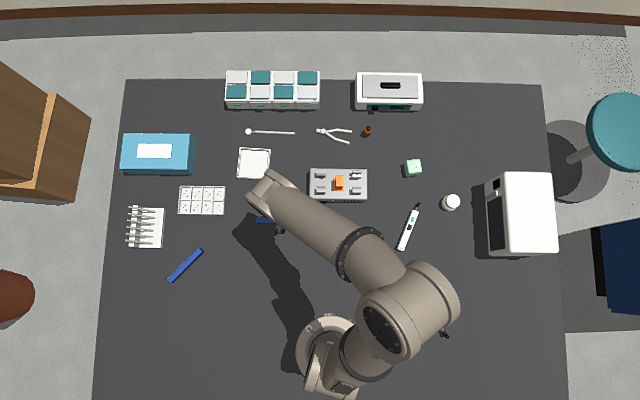

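```bash
python3 - <<'E'
from h import *
T=cv2.imread("pics/top4.png"); S=cv2.imread("pics/scene4.png")
out=[]
for n,p,b,th in (("top",T,(310,160,370,210),215),("scene",S,(315,205,375,255),228)):
    f=8; a=crop(p,*b,f); h=hsv(a).astype(int)
    org=(h[...,0]<20)&(h[...,1]>150)&(h[...,2]>th); c,P,r=rectcrop(n,org,b[0],b[1],f,.10); print(n,'tab',r)
    o2=(h[...,0]<20)&(h[...,1]>150)&(h[...,2]>80); _,_,r=rectcrop(n,o2,b[0],b[1],f,.05); print(n,'all@.05',r)
    cv2.drawContours(a,[c.reshape(-1,1,2)],-1,(255,0,0),1); out.append(cv2.resize(a,(390,400)))
cv2.imwrite("pics/c4.png",np.hstack(out))
E
```

```text
top tab (array([552.6, -17.6]), array([29.7, 21.1]), 0.88)
top all@.05 (array([555.6, -18.3]), array([49.6, 32.5]), 0.88)
scene tab (array([556.1, -21.4]), array([18.8, 30.7]), 89.11)
scene all@.05 (array([551.3,  -9.8]), array([53.6, 52.7]), 89.86)
```

View pics/c4.png

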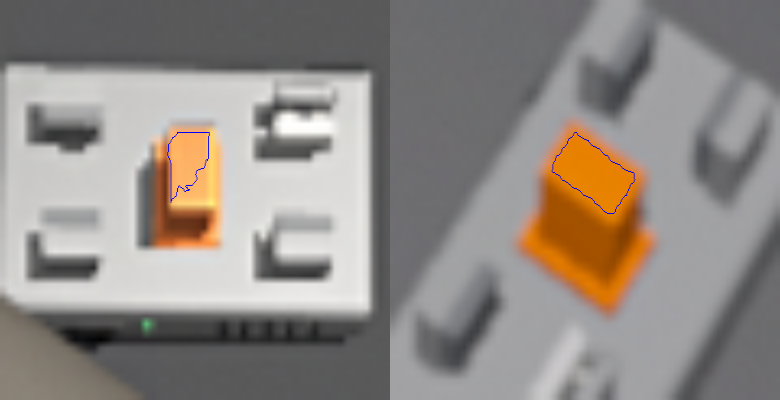

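```bash
python3 - <<'E'
from h import *
env.reach(tcp(.556,-.0205,.16),quat(0)); env.grip(.065)
env.movel(tcp(.556,-.0205,.086),.15,stop_force=10); st()
env.grip(0,40); s=st()
env.movel(tcp(.556,-.0205,.17),.2); st()
env.reach(tcp(.6345,.2765,.13),quat(0))
env.movel(tcp(.6345,.2765,.06),.2)
print(env.movel(tcp(.6345,.2765,.0395),.04,stop_force=4)); st()
env.grip(.055); st()
env.movel(tcp(.6345,.2765,.15),.25)
for n in ("scene","top"):
    p,d=camera(n); cv2.imwrite(f"pics/{n}5.png",p); np.save(f"pics/{n}5.npy",d)
st()
S=cv2.imread("pics/scene5.png"); cv2.imwrite("pics/c5.png",np.hstack([crop(S,380,150,460,220,5),crop(cv2.imread("pics/top5.png"),220,120,300,190,5)]))
E
```

```text
t 18.95 tcp [ 0.5563 -0.0202  0.1404] q [ 0.5   0.62 -0.76  1.93  0.57  0.82 -0.57] F [0.4 0.9 0.5] open 0.0649
t 19.32 tcp [ 0.5567 -0.0204  0.1412] q [ 0.5   0.62 -0.76  1.93  0.57  0.82 -0.57] F [-0.5 -0.4  6.8] open 0.0356
t 19.88 tcp [ 0.5555 -0.0209  0.2233] q [ 0.57  0.51 -0.84  1.88  0.46  0.96 -0.47] F [ 0.  -0.7 -0.1] open 0.0356
True
t 22.05 tcp [0.6346 0.2765 0.0951] q [-0.03  0.85 -0.71  1.61  0.66  0.94 -0.98] F [-0.6 -1.   3.9] open 0.0358
t 22.38 tcp [0.634  0.2759 0.0942] q [-0.03  0.85 -0.71  1.61  0.66  0.94 -0.98] F [ 0.8  0.5 -0. ] open 0.0551
t 23.07 tcp [0.6339 0.2758 0.2027] q [ 0.01  0.73 -0.78  1.56  0.56  1.09 -0.91] F [-0.3  1.4  0.4] open 0.0551
```

View pics/c5.png

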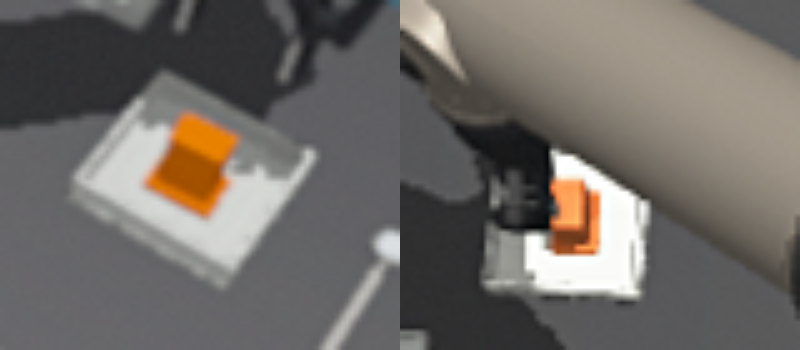

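View pics/scene5.png

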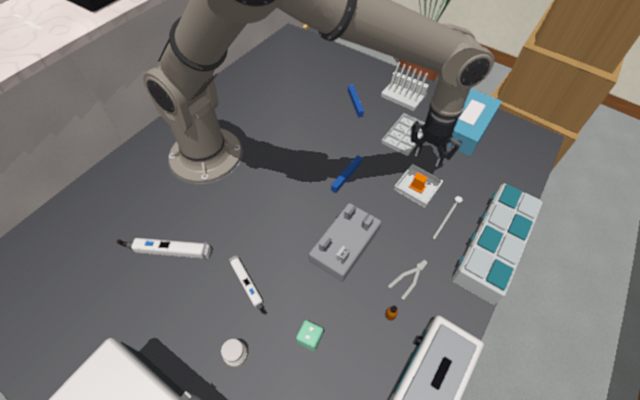

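```bash
python3 - <<'E'
from h import *
env.movel(tcp(.6345,.2765,.2),.25)
a=67.4; g=(.405,-.2613)
env.grip(.07)
env.reach(tcp(*g,.12),quat(a)); st()
env.movel(tcp(*g,.05),.2); print(env.movel(tcp(*g,.022),.08,stop_force=8)); st()
env.grip(0,50); st()
env.movel(tcp(*g,.16),.2)
env.reach(tcp(.556,-.0203,.17),quat(0))
env.movel(tcp(.556,-.0203,.12),.15); st()
for n in ("scene","top"):
    p,d=camera(n); cv2.imwrite(f"pics/{n}6.png",p); np.save(f"pics/{n}6.npy",d)
S=cv2.imread("pics/scene6.png"); cv2.imwrite("pics/c6.png",np.hstack([crop(S,290,180,390,300,4),crop(cv2.imread("pics/top6.png"),290,130,390,250,4)]))
E
```

```text
t 25.83 tcp [ 0.4057 -0.2609  0.1743] q [ 1.3   0.58 -1.08  2.07  0.67  0.89  1.01] F [-0.2  1.   0. ] open 0.0694
False
t 26.83 tcp [ 0.4052 -0.2613  0.0763] q [ 1.16  0.72 -0.91  2.12  0.87  0.74  0.85] F [ 0.8 -0.6  0.7] open 0.0701
t 27.32 tcp [ 0.4053 -0.2614  0.0765] q [ 1.16  0.72 -0.91  2.12  0.87  0.74  0.85] F [-1.   0.4  5.8] open 0.0231
t 30.02 tcp [ 0.5559 -0.0207  0.1739] q [ 0.52  0.57 -0.77  1.91  0.51  0.87 -0.52] F [ 0.5  0.  -0.9] open 0.023
```

View pics/c6.png

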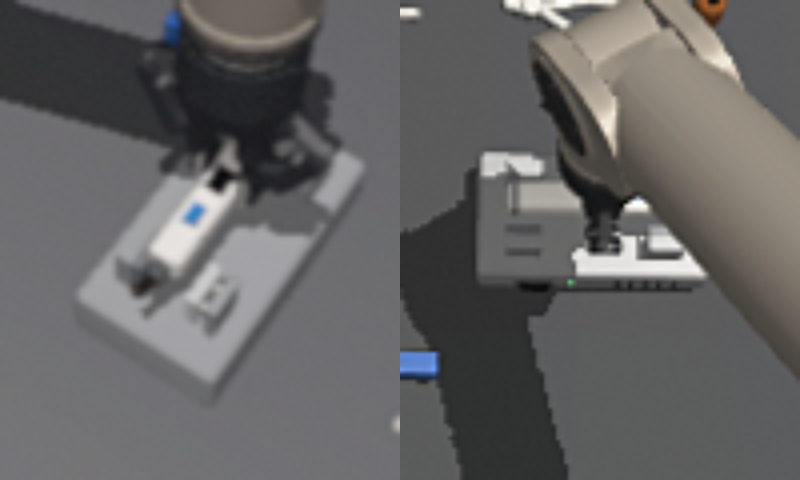

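```bash
python3 - <<'E'
from h import *
print(env.movel(tcp(.5563,-.0203,.09),.06,stop_force=6)); st()
print(env.movel(tcp(.5563,-.0203,.0715),.04,stop_force=6)); st()
for n in ("scene","top"):
    p,d=camera(n); cv2.imwrite(f"pics/{n}7.png",p)
S=cv2.imread("pics/scene7.png"); cv2.imwrite("pics/c7.png",np.hstack([crop(S,290,180,390,300,4),crop(cv2.imread("pics/top7.png"),290,130,390,250,4)]))
E
```

```text
False
t 30.77 tcp [ 0.5563 -0.0201  0.1438] q [ 0.49  0.61 -0.74  1.93  0.55  0.82 -0.55] F [-0.3  0.9 -0.1] open 0.0228
True
t 31.23 tcp [ 0.5562 -0.0204  0.1265] q [ 0.48  0.63 -0.72  1.94  0.58  0.79 -0.57] F [-0.6  0.1  6.3] open 0.0231
```

View pics/c7.png

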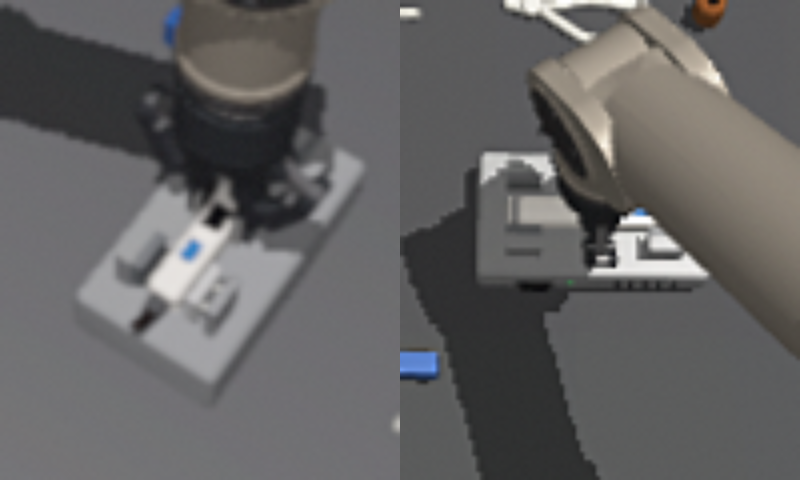

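```bash
python3 - <<'E'
from h import *
env.grip(.05); st()
env.movel(tcp(.5563,-.0203,.2),.2)
env.reach(tcp(.45,-.45,.25),quat(60)); st()
for n in ("scene","top"):
    p,d=camera(n); cv2.imwrite(f"pics/{n}8.png",p); np.save(f"pics/{n}8.npy",d)
S=cv2.imread("pics/scene8.png");T=cv2.imread("pics/top8.png"); cv2.imwrite("pics/c8.png",np.hstack([crop(S,295,190,395,290,4),crop(T,290,140,390,240,4)]))
for n,p,b,th in (("top",T,(295,150,385,215),228),("scene",S,(300,195,390,285),190)):
    f=6;a=crop(p,*b,f);h=hsv(a).astype(int); m=h[...,2]>th
    c,P,r=rectcrop(n,m,b[0],b[1],f,.074); print(n,'wand',r)
    cv2.drawContours(a,[c.reshape(-1,1,2)],-1,(0,0,255),1);cv2.imwrite(f"pics/w_{n}.png",a)
for n,p,b in (("top",T,(235,195,290,255)),("scene",S,(325,145,385,195))):
    f=6;a=crop(p,*b,f);h=hsv(a).astype(int); m=(h[...,0]>105)&(h[...,0]<125)&(h[...,1]>110)
    print(n,'block',rectcrop(n,m,b[0],b[1],f,.03)[2])
E
```

```text
t 31.7 tcp [ 0.5556 -0.0206  0.1259] q [ 0.48  0.63 -0.72  1.94  0.58  0.79 -0.57] F [-0.4  0.3  0.3] open 0.0499
t 34.12 tcp [ 0.4507 -0.4487  0.3036] q [ 1.36  0.6  -0.99  1.61  0.53  1.22  1.32] F [0.4 0.7 0.1] open 0.05
top wand (array([555.6, -33.4]), array([ 48.6, 165.3]), 12.57)
scene wand (array([560.5, -25.9]), array([ 36. , 144.4]), 3.9)
top block (array([426.7, 204.8]), array([119.4,  23.6]), 89.26)
scene block (array([436.6, 178.4]), array([166.1,  28.1]), 89.73)
```

View pics/c8.png

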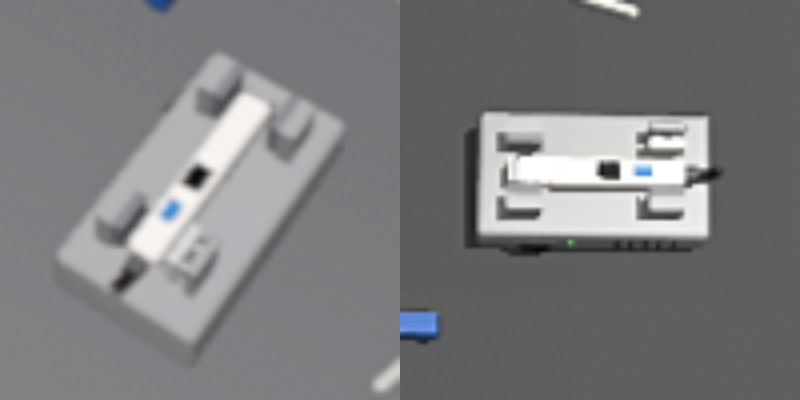

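View pics/top8.png

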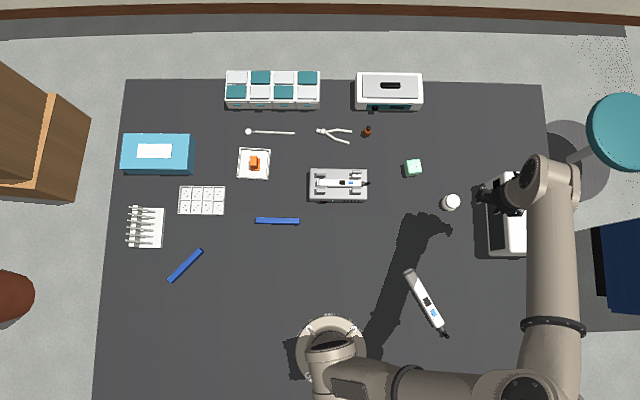

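View pics/scene8.png

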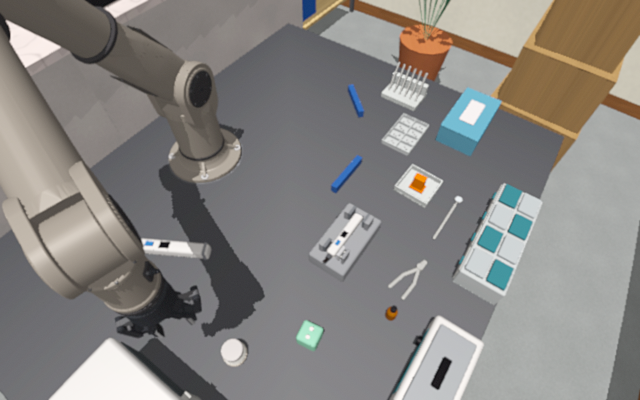

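View pics/w_top.png

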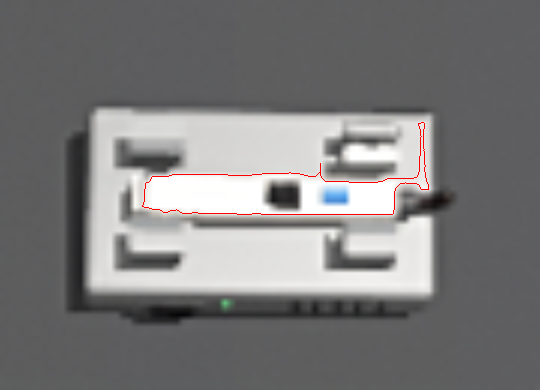

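```bash
python3 - <<'E'
from h import *
env.movel([.45,-.33,.34],.2); env.dwell(.5); st()
job.job_done()
E
```

```text
t 35.5 tcp [ 0.45   -0.3302  0.3399] q [ 1.35  0.45 -1.08  1.75  0.42  1.21  1.2 ] F [-0.2  0.1 -0.7] open 0.05
the job is handed in; nothing more can be done
```

I did every step and handed the job in at 35.5 s of the 72 s allowed. No verdict was reported.

- **Knocking the spacer free:** I picked up the blue block nearest the base and pushed the spacer into the open middle of the cradle. The push force showed about 10 N. I then laid the block down flat at a clear spot between the robot and the dish, not where it had been.
- **Spacer:** I gripped it only once it was free, lifted it out and left it in the dish. The last pictures show it upright near the middle of the dish.
- **Wand:** The smaller white wand lies between both pairs of cheeks with its tip towards −y. It touched down with the grip 22 mm above the housing top, the same height as when I picked it up from the counter. Comparing edges in the top picture, it is about 2 mm off centre both across and along the channel, and in line with it.
- **Bystanders:** The timer, cutters, mirror, bottle and jar look unmoved in the pictures; I did not measure them. The arm ended clear of everything, with tool force under 1 N.

**Checks that failed or disagreed:**
- The automatic outlines of the wand in the cradle were no good: in the top picture the outline spilled onto the bright housing (48.6 mm wide), and in the other view it came out 36 mm wide. I judged the wand's position from edges in the top view and by eye in the other.
- The two cameras disagree by about 5 mm on where the base is. I used the mean, and the top view against the known gripper position differed by about 1.5 mm.
- I did not measure the spacer's position in the dish, or the block's final height; both are by eye.

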